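# Close up the board tester

### The arm

A 6-joint arm with a two-finger parallel gripper is mounted at the origin on a cart in front of the work surface, level with it; the furniture and walls round the work are solid. World frame = base frame: x ahead of the robot, y to its left, z up, the work surface at z = 0. Lengths are in m, angles in rad, forces in N, time in s.
With the tool pointing down it reaches from about 0.35 to 1 m from the base axis. Payload 7.1 kg.
Tool frame: the origin (TCP) lies midway between the tips of the shut fingers; the grasp point (between the pads) lies 19 mm behind it; z points along the fingers, y is the line along which they close (so a half turn about z gives the same grasp; the last joint's range is limited). The gripper opens to 85 mm and grips with 20 to 120 N. Pads are 22 mm wide; open, the fingers measure 114 mm over their backs; the gripper's body (76 mm by 85 mm) begins 54 mm behind the grasp point. The pads swing forward as they close: fully open they stand 13 mm farther back than shut.
Start: joints at [-1.249, 0.423, 1.63, -0, 1.089, -0.019], TCP at [0.209, -0.589, 0.231] pointing down, gripper open.
Joint ranges: [-3, 3], [-0.9, 2.11], [0.09, 2.58], [-1.31, 4.45], [0.11, 2.69], [-2.54, 2.54]. Speed limits (rad/s): [2.39, 2.39, 3.01, 3.14, 3.14, 3.14].

### API

Orientations are given as a unit quaternion [w, x, y, z].
In Python, from bench import env gives the robot as it stands. Calls block until the motion is done:
- env.move_ptp(position, orientation): joint-space move of the TCP to a pose.
- env.move_linear(position, ori=None, rate=0.15, until_force=None): straight line of the TCP; ori=None keeps the orientation; rate is the mean speed in m/s. With until_force (N) it stops when the force on the tool has changed by that much, and returns True; else False.
- env.movej(angles): joint-space move.
- env.set_gripper(opening): finger opening in m; the grip force is fixed at half the most; returns when the fingers have stopped.
- env.wait(seconds).
- env.ik(position, orientation): joint angles nearest the present ones, or None.
- env.get_image(name): name is "scene" or "top" or "wrist"; returns a dict with "frame" (420x560x3 uint8, red, green, blue), "K" (3x3 intrinsics, pixels), "k1" (the pictures are not rectified: a ray, as slopes to the right and down, at radius r is drawn at 1 + k1 r^2 times it, then the intrinsics apply), "rvec" (rotation vector, rad) and "tvec" (3), from world to camera coordinates, as OpenCV has them. Camera axes: x right, y down, z forward; pixel columns grow to the right and rows downward; lengths in m; the calibration is good to about 2 mm. A picture is of the moment at which its call begins. There is no depth.
A pose or a line that the arm cannot do raises env.Unreachable and nothing moves.
- env.hand_in(): hands the job in; it is judged then, once.
Readings, each from a call of its own:
- env.current_time(): time.
- env.current_joint_pos(): joint angles.
- env.current_qd(): joint speeds.
- env.current_joint_efforts(): joint torques, N m.
- env.current_position(): TCP position.
- env.current_tool_rot(): TCP orientation.
- env.current_wrist_force(): force on the tool from outside, world axes, zero at the start.
- env.current_torque(): the same for the moment, N m.
- env.current_gripper_width(): finger opening in m.
- env.current_grasp_force(): force on a finger pad.
Only numpy, scipy, OpenCV 4.12 (cv2) and the standard library are available. Lean on these libraries where they do the work, as an engineer would, in place of code of your own. Each camera call takes 0.05 s, during which the arm holds its last target. There are 200 camera calls.

### The job

The board is loaded in the bench tester, but the fixture's hinged cover is still ajar under the sliding window. Slide the clear window open, press the cover down (the blue thumb pad at its front is the place to push) until the latch snaps and holds it shut by itself, then slide the window fully shut again. Leave the loose things on the bench where they are.

Things in the scene. Friction and masses are not known exactly. Their poses are not given: they have to be found in the camera images.
- tester: Grey bench tester, 310 mm long (its y) x 190 mm deep (its x) x 101 mm high, fixed. Origin: centre of its underside; z up, -x is the front with the display (to the robot, give or take the yaw). The half on -y is closed (top at 88 mm); the open window slides over it. Window rails run along the front and back edges (|x| 83 to 95 mm), up to 101 mm.
- window (a joint): Clear sliding window, 152 mm long (tester y) x 170 mm, 4 mm thick, top face 95.5 mm above the bench. 0 = fully shut over the bay, grows as it slides along the tester's -y; 0.148 m = fully open, the whole bay uncovered. Stays where it is left (friction about 2 N).
- window_handle (a point): Middle of the top of the window's orange handle, an upright bar 80 mm along the tester's x, 12 mm thick (tester y), standing 22 mm above the window, its top 117.5 mm above the bench. It lies in the middle of the window. Its axes are the tester's.
- cover (a joint): Grey hinged cover of the board fixture, 66 x 82 x 10 mm, hinged at its back edge. Radians: 0 = shut, grows as the front edge rises. Stays ajar where left; over the last 0.08 rad the board's spring probes push it up again until the bolt snaps over its tongue (about 10 N on the pad, snaps just at 0, hard stop at -0.022). Latched it rests at about 0.01.
- cover_pad (a point): Middle of the top of the raised blue thumb pad (18 x 44 mm) at the cover's front edge, where to press; 57 mm in front of the hinge axis and 15 mm above it in the cover's frame. With the cover shut it is at x = -19, y = +75, z = 55 mm in the tester's frame.
- cover_hinge (a point): On the cover's hinge axis (which runs along the tester's y), in the middle of the cover: x = +38, y = +75, z = 40 mm in the tester's frame.
- side_cutters: Blue-handled side cutters, 48 x 117 x 12 mm, lying loose left of the tester; to be left alone.
- tweezers_a: Steel tweezers, 125 mm long, lying loose left of the tester; to be left alone.
- loupe: Black eye loupe, 36 mm across, 38 mm high, standing loose at the left; to be left alone.
- flux_bottle: Amber bottle, 38 mm across, 77 mm high, standing loose behind the tester; to be left alone. Origin: centre of its underside.
- qc_stamp: Wooden hand stamp, 24 mm across, 50 mm high, standing loose behind the tester; to be left alone. Origin: centre of its underside.
- bay (a point): Centre of the mouth of the open bay in the tester's +y half (tester x 0, y +75, z 88 mm). Inside, the bay spans x -81 to +81 and y +1 to +146 mm of the tester's frame, walls up to 88 mm. In it stands the board fixture: black nest block, green board on spring probes, grey hinged cover.
- latch (a point): Middle of the top of the latch block in front of the cover (tester x -47, y +75, z 50 mm; block 21 mm along x, 32 mm along y). Its spring bolt, with a bevelled nose, snaps over the steel tongue at the cover's front edge. The red release knob in front of it need not be touched.

How it is judged:
On the way, in this order (a step that is already met when the one before it is completed fails the run):
1. the window is slid open, off the fixture (more than 80 mm) (value of joint window above 0.08 m), for 0.1 s.
2. the cover is latched: it stays shut with the fingers off it (value of joint cover below 0.035 rad and contact force between the fingers and tester below 0.3 N), for 0.2 s.
At the end, for the whole second after the job is handed in: The cover is held shut by its latch (joint cover below 0.035 rad) and the window is fully shut (within 4 mm of its stop) and at rest (value of joint cover below 0.035 rad and value of joint window below 0.004 m and velocity of joint window below 0.005 m/s); the robot touches nothing.
It fails at once if a loose thing on the bench is pushed more than 15 mm away (distance of any of side_cutters, tweezers_a, loupe, flux_bottle, qc_stamp from where it was at the start of the episode above 0.015 m).
It also fails if it takes over 48 s, if anything falls off the work surface, if the arm or the gripper's body presses on something with over 40 N, if the wrist force passes 120 N, or if a joint passes its speed limit or range.

## Working session

There is one attempt and no reset: what is moved stays moved. The work goes in short steps, each a Python script; the robot and the scene stay as the last script left them, time stands still between calls to the robot, and variables do not carry over. Pictures are saved under pics/ and viewed, at most 10 in all, crops included, and the job is handed in when it is done.

```bash
mkdir -p pics
cat > h.py <<'E'
import numpy as np, cv2
from bench import env
def snap(n,f,crop=None,s=1):
    d=env.get_image(n); im=d["frame"][:,:,::-1]
    if crop: x0,y0,x1,y1=crop; im=im[y0:y1,x0:x1]
    cv2.imwrite(f"pics/{f}.png",cv2.resize(im,None,fx=s,fy=s,interpolation=cv2.INTER_CUBIC)); return d
def dist(d): return np.array([d["k1"],0,0,0,0],float)
def pix2z(d,uv,z):
    uv=np.array(uv,float).reshape(-1,1,2)
    p=cv2.undistortPoints(uv,np.array(d["K"]),dist(d)).reshape(-1,2)
    R=cv2.Rodrigues(np.array(d["rvec"],float))[0]; t=np.array(d["tvec"],float).ravel()
    c=-R.T@t; r=np.c_[p,np.ones(len(p))]@R
    return c+r*((z-c[2])/r[:,2])[:,None]
def proj(d,P): return cv2.projectPoints(np.array(P,float).reshape(-1,3),np.array(d["rvec"],float),np.array(d["tvec"],float),np.array(d["K"]),dist(d))[0].reshape(-1,2)
E
python3 - <<'E'
from h import *
import pickle
a=snap("top","top0",s=1.42);b=snap("scene","sc0",s=1.42)
pickle.dump((a,b),open("d0.pkl","wb"))
for d in (a,b):
    R=cv2.Rodrigues(np.array(d["rvec"],float))[0];print(-R.T@np.array(d["tvec"]).ravel(),d["k1"])
print(env.current_time(),env.current_tool_rot())
E
```

```text
[0.52445351 0.12533175 1.63615032] -0.025163220867086004
[0.07019662 0.93157503 0.79763088] 0.026257849739847763
0.1 [-6.82452792e-04  9.85519733e-01  1.69559372e-01 -1.00049849e-04]
```

View pics/top0.png

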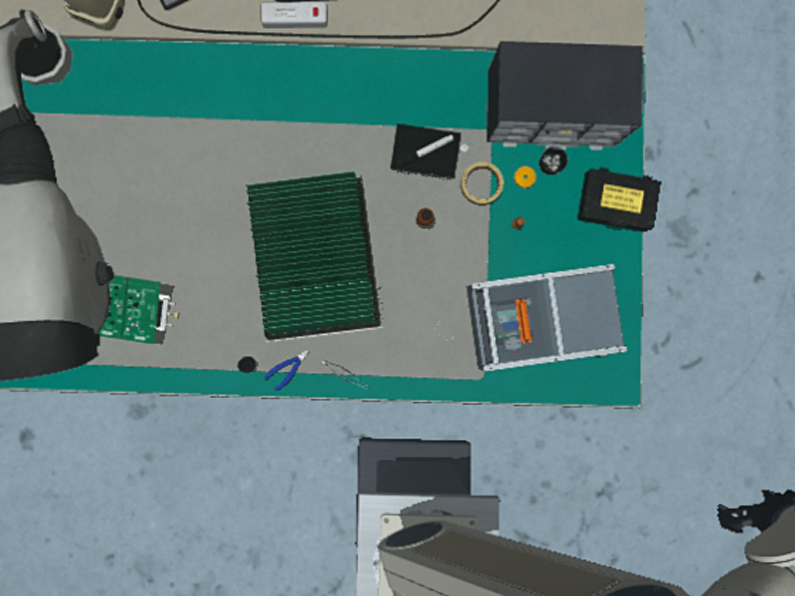

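View pics/sc0.png

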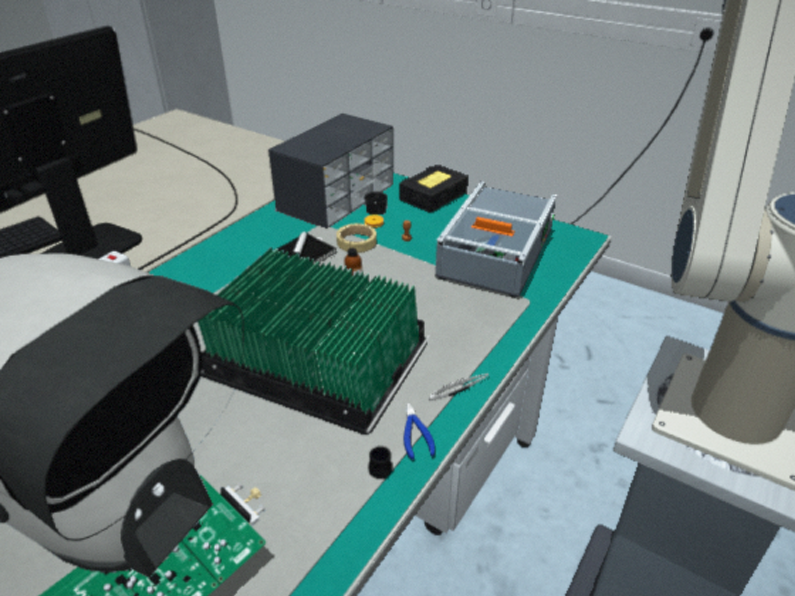

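Tester is at the right (top-picture px ~470–625, 265–370), orange handle near (523,321) with the window apparently a bit open. Zooming in.

Run:
```python
import pickle,cv2
a,b=pickle.load(open("d0.pkl","rb"))
for d,n,(x0,y0,x1,y1),s in((a,"topc",(322,178,450,270),6),(b,"scc",(300,120,400,215),6)):
    cv2.imwrite(f"pics/{n}.png",cv2.resize(d["frame"][y0:y1,x0:x1,::-1],None,fx=s,fy=s,interpolation=cv2.INTER_CUBIC))
```

```text
(no output)
```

View pics/topc.png

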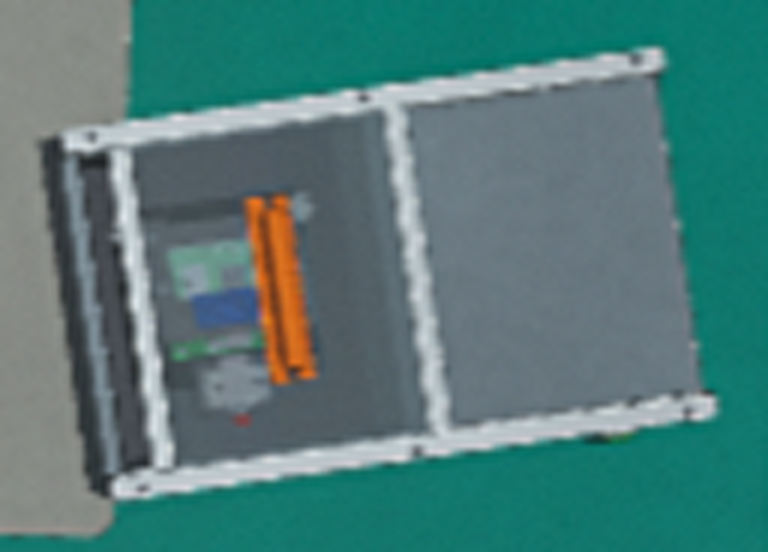

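View pics/scc.png

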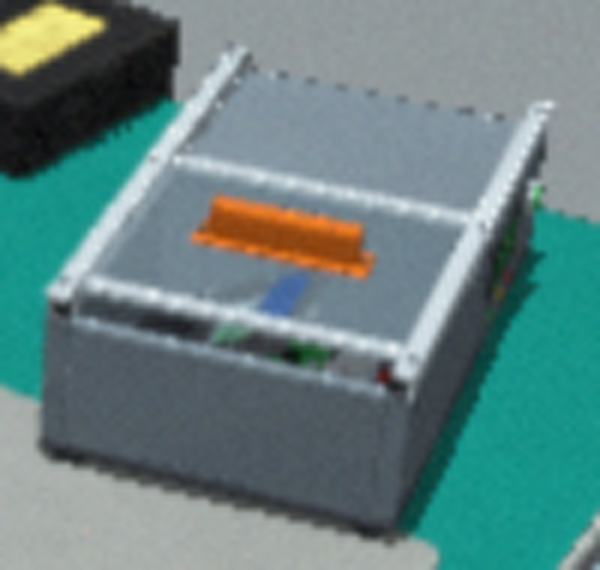

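Run:
```python
import pickle
from h import *
a,b=pickle.load(open("d0.pkl","rb"))
T=lambda l:[(322-.42+x/6,178-.42+y/6) for x,y in l]
S=lambda l:[(300-.42+x/6,120-.42+y/6) for x,y in l]
C=pix2z(a,T([(62,133),(115,498),(662,48),(716,412)]),.101)
D=pix2z(b,S([(50,290),(408,376),(236,46),(553,103)]),.101)
m=np.float32([[.095,.155],[-.095,.155],[.095,-.155],[-.095,-.155]])
for P in(C,D):
    print(P.round(4).tolist(),[np.linalg.norm(P[i]-P[j]).round(3) for i,j in((0,1),(2,3),(0,2),(1,3))])
    P2=P[:,:2];q=P2-P2.mean(0);U,s,V=np.linalg.svd(m.T@q);R=(U@V).T
    yaw=np.arctan2(R[1,0],R[0,0]);o=P2.mean(0);print("fit",o,np.degrees(yaw))
    if P is C: Wn=pix2z(a,T([(110,150),(150,468),(408,105),(450,435)]),.0955);H=pix2z(a,T([(270,195),(292,195),(316,377),(295,380)]),.1175)
    else: Wn=pix2z(b,S([(78,285),(395,350),(175,155),(480,213)]),.0955);H=pix2z(b,S([(212,198),(362,226)]),.1175)
    print("win",((Wn[:,:2]-o)@R).round(4).tolist());print("handle",((H[:,:2]-o)@R).round(4).tolist())
```

```text
[[0.6257, -0.0721, 0.101], [0.4423, -0.1034, 0.101], [0.6783, -0.3768, 0.101], [0.4943, -0.4073, 0.101]] [np.float64(0.186), np.float64(0.186), np.float64(0.309), np.float64(0.308)]
fit [ 0.56015584 -0.23991659] 9.698159863691851
win [[0.0811, 0.1306], [-0.0811, 0.1339], [0.0828, -0.0233], [-0.086, -0.0195]]
handle [[0.0469, 0.0578], [0.0454, 0.0468], [-0.0463, 0.0483], [-0.0463, 0.0589]]
[[0.6222, -0.0747, 0.101], [0.4399, -0.1015, 0.101], [0.6696, -0.372, 0.101], [0.4879, -0.4071, 0.101]] [np.float64(0.184), np.float64(0.185), np.float64(0.301), np.float64(0.309)]
fit [ 0.55488259 -0.23884082] 9.173704540536162
win [[0.0844, 0.1323], [-0.0782, 0.1252], [0.0843, -0.0186], [-0.0838, -0.0251]]
handle [[0.04, 0.0567], [-0.0387, 0.0525]]
```

```bash
cat >> h.py <<'E'
O=np.array([.558,-.2395]);Y=np.radians(9.5)
Q=[0,np.cos(Y/2),np.sin(Y/2),0]
def W(x,y,z):
    c,s=np.cos(Y),np.sin(Y); return [O[0]+c*x-s*y,O[1]+s*x+c*y,z]
def tst():
    p=np.array(env.current_position());c,s=np.cos(Y),np.sin(Y);d=p[:2]-O
    return np.round([c*d[0]+s*d[1],-s*d[0]+c*d[1],p[2]],4)
E
python3 - <<'E'
from h import *
env.move_ptp(W(0,.053,.18),Q)
env.set_gripper(.05)
print(env.move_linear(W(0,.053,.106),rate=.1,until_force=6),tst())
env.set_gripper(0)
print(env.current_gripper_width(),env.current_grasp_force())
print(env.move_linear(W(0,-.08,.106),rate=.08,until_force=25),tst(),env.current_wrist_force(),env.current_time())
snap("scene","sc1",(280,90,430,215),4)
E
```

```text
False [0.0004 0.0528 0.1064]
0.010275149582710601 60.14434039592743
True [ 0.0004 -0.0727  0.1068] [0.28181899 2.20815214 6.1848443 ] 5.275
```

View pics/sc1.png

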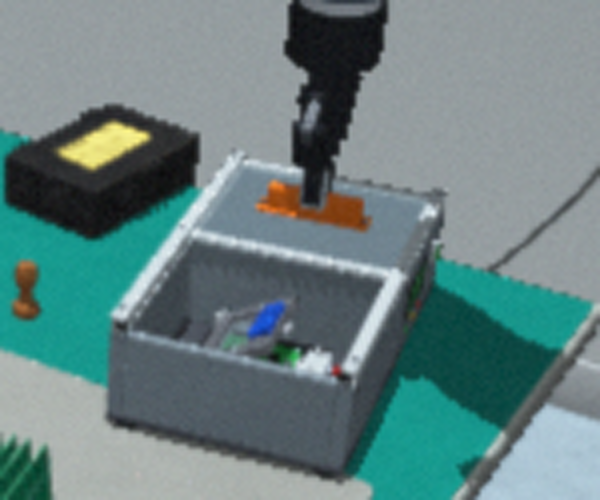

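Window is fully open, the cover is ajar with the blue pad at crop (268,318), i.e. image (347,169.5). Estimate its angle and press.

Run:
```python
from h import *
import pickle
a,b=pickle.load(open("d0.pkl","rb"))
def pad(t): return np.array([.038-.057*np.cos(t)+.015*np.sin(t),.075,.040+.057*np.sin(t)+.015*np.cos(t)])
ts=np.arange(0,1.01,.05);e=[np.linalg.norm(proj(b,[W(*pad(t))])[0]-[346.9,169.4]) for t in ts]
t=ts[int(np.argmin(e))];print(t,min(e),pad(t))
env.set_gripper(.04)
env.move_linear(W(0,-.0727,.15),rate=.12)
p=pad(t)
env.move_linear(W(p[0],.075,.15),rate=.15)
env.set_gripper(0)
print(tst(),env.current_time())
snap("wrist","w1",s=1.2); snap("scene","sc2",(280,90,430,215),5)
```

```text
0.4 0.7394135961689311 [-0.0086592   0.075       0.07601276]
[-0.0087  0.0748  0.15  ] 7.8333
```

View pics/w1.png

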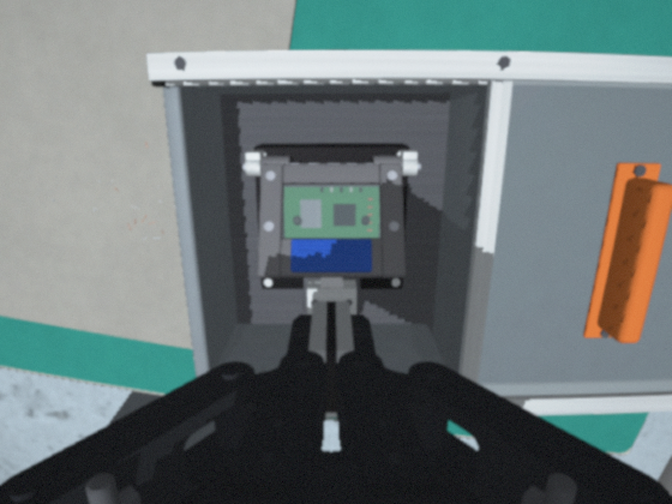

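View pics/sc2.png

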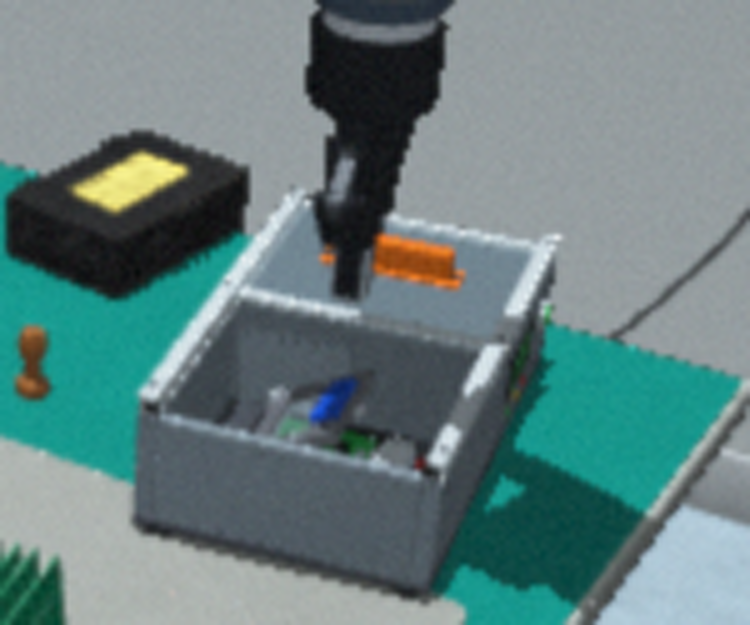

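Run:
```python
from h import *
def pad(t): return np.array([.038-.057*np.cos(t)+.015*np.sin(t),.075,.040+.057*np.sin(t)+.015*np.cos(t)])
d=env.get_image("wrist")
for t in (.3,.4,.5): print(t,proj(d,[W(*pad(t))])[0],"seen 276 212")
p=pad(.4); env.move_linear(W(p[0],.075,p[2]+.012),rate=.1)
for t in (.4,.3,.2,.1):
    p=pad(t); r=env.move_linear(W(p[0]+.001,.075,p[2]),rate=.05,until_force=30); print(t,r,tst(),env.current_wrist_force().round(1) if hasattr(env.current_wrist_force(),'round') else env.current_wrist_force())
    if r: break
if not r:
    print(env.move_linear(W(-.018,.075,.050),rate=.02,until_force=28),tst(),env.current_wrist_force())
    env.wait(.2)
env.move_linear(W(-.016,.075,.15),rate=.12)
env.wait(.3)
print(env.current_time()); 
d=snap("wrist","w2",s=1.2)
for t in (0,.01,.08,.2): print(t,1.2*proj(d,[W(*pad(t))])[0])
```

```text
0.3 [277.06331188 218.58016053] seen 276 212
0.4 [277.04945704 216.30041949] seen 276 212
0.5 [277.03574539 213.04399724] seen 276 212
0.4 False [-0.0078  0.0751  0.0758] [ 0.3 -0.1 -0.5]
0.3 False [-0.0115  0.0751  0.0709] [ 0.   0.4 -0.3]
0.2 False [-0.0143  0.0751  0.0657] [ 0.4  0.9 -0. ]
0.1 False [-0.0163  0.075   0.0605] [ 0.1 -0.   0.1]
True [-0.0179  0.0748  0.0535] [-3.20020517  2.3352784  14.4771453 ]
11.8917
0 [332.93123954 252.23226086]
0.01 [332.93007227 252.29399832]
0.08 [332.92195395 252.45544094]
0.2 [332.90835304 251.57574142]
```

View pics/w2.png

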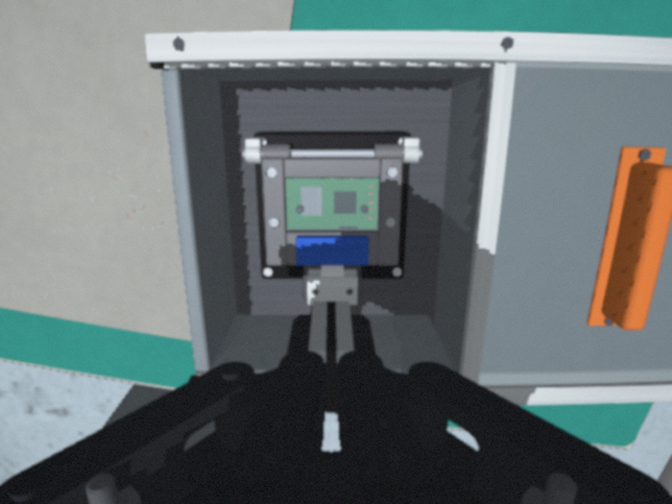

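Pad now looks flat at (333,250) and the fingers hit the hard stop. I'll confirm with a light touch, then close the window.

Run:
```python
from h import *
env.move_linear(W(-.018,.075,.064),rate=.12)
r=env.move_linear(W(-.018,.075,.0535),rate=.01,until_force=4); z=tst()[2]
print(r,z,env.current_wrist_force())
env.move_linear(W(-.018,.075,.15),rate=.12)
env.wait(.3)
if r and z<.0575:
    env.move_linear(W(0,-.0727,.15),rate=.15)
    env.set_gripper(.05)
    env.move_linear(W(0,-.0727,.106),rate=.1,until_force=8)
    env.set_gripper(0); print(env.current_gripper_width())
    print(env.move_linear(W(0,.06,.106),rate=.08,until_force=25),tst())
    print(env.move_linear(W(0,.085,.106),rate=.03,until_force=25),tst(),env.current_wrist_force())
    env.wait(.2); print(tst(),env.current_time())
```

```text
True 0.0552 [ 0.64924177 -0.64344236  3.68507344]
0.010297645914219031
False [0.0002 0.0598 0.1069]
True [0.0002 0.0754 0.1069] [-0.43592592 -3.51307015  2.46563964]
[0.0002 0.0754 0.1069] 20.2
```

Run:
```python
from h import *
env.set_gripper(.05)
env.move_linear(W(0,.0754,.22),rate=.12)
env.move_linear(W(-.1,-.1,.25),rate=.15); env.wait(.3)
print(env.current_time()); snap("scene","sc3",(280,90,430,215),5)
```

```text
23.5667
```

View pics/sc3.png

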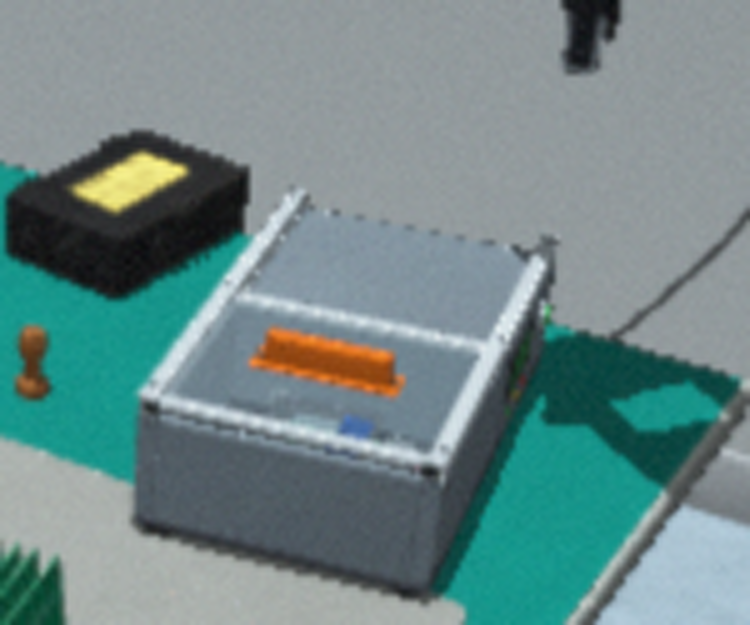

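The window sits flush at the tester's left end (strip at crop (145,395)–(440,465)), the pad lies flat beneath it, and the gripper is clear.

```bash
python3 -c "
from bench import env
print(env.hand_in())"
```

```text
the job is handed in; nothing more can be done
None
```

I slid the window open, pressed the cover until it latched (a light touch met it at latched height), and slid the window back to its stop; the job was handed in about 24 s into the 48 s limit, and no verdict came back.

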